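# Load the top leather strip into the bench guillotine

### The job

Load the top leather strip into the bench guillotine for cutting heel lifts: slide it forward out of the stock tray on the drawer cabinet until its end overhangs the cabinet's front edge, pinch that end and lift the strip clear. Lay it flat on the guillotine's bed between the uprights and push it back under the blade beam until its leading end is flush against the back gauge. Do not let it fall to the table, do not shift the gauge, and leave the other two strips and everything else where they are.

Things in the scene. Friction and masses are not known exactly. Their poses are not given: they have to be found in the camera images.
- cabinet: Low blue-grey nail cabinet, 200 mm deep (x) x 260 wide (y) x 115 high, fixed, left or right of the middle, slightly turned. Origin: centre of its underside; top at z = 115 mm, front edge at x = -100 mm. On it the stock tray: two thin steel walls (z 115 to 147 mm, inner faces 68 mm apart about y = +30 mm) along the whole depth, open at both ends, no floor. Drawer knobs stand out 11 mm in front.
- strip1_mid (a point): Top strip of three in the tray: stiff flat brown sole leather, 160 (x) x 60 (y) x 8 mm thick, about 0.09 kg. Point: its centre, halfway up (z = 135 mm in the cabinet's frame); x along the cabinet's x within 1 degree. Its front (-x) end starts 2 to 28 mm behind the cabinet's front edge, its back end 12 to 38 mm before the back edge. The tray walls keep fingers from its sides while it is inside.
- strip2_mid (a point): Second strip, same size, directly under the first, its ends up to 3 mm off the first's; point: its centre, halfway up.
- strip3_mid (a point): Lowest strip, same size, on the cabinet top; point: its centre, halfway up.
- guillotine: Green cast bench guillotine, fixed, slightly turned, on the side the cabinet is not. Origin: on the table, front at -x. Flat steel bed 240 mm wide (y), 20 mm thick, top at z = 120 mm, front edge at x = -100 mm; green pedestal below set back to x = -75 mm, 16 mm high foot to x = -100 mm. A hand lever at y = +153 mm is raised and leans back to z = 340 mm.
- beam_under (a point): Middle of the underside of the guillotine's blade beam, 50 mm behind and 178 mm above the guillotine's origin (58 mm above the bed). The beam is 36 mm deep (x), 70 mm high, between two uprights (70 mm deep, inner faces 232 mm apart, up to z = 251 mm); a clamp wheel on it reaches z = 283 mm. The raised blade hangs 15 mm below the beam.
- gauge_face (a point): Back gauge: upright steel bar 190 mm long (y) x 28 mm high on the bed behind the blade beam, facing the front. Point: middle of its front face at bed height, axes as the guillotine's. It lies 175 to 195 mm behind the bed's front edge, a new setting each time. Held by thumb screws: stays under a light push, slips above about 40 N.
- wax_tin_at (a point): Bystander: flat round metal tin, 57 mm across, 28 mm high, on the cabinet top beside the tray (on its -y side); point at its centre.
- hammer_at (a point): Bystander: hammer lying on the table near the robot, 250 mm long; point at its middle on the table.
- pincers_at (a point): Bystander: iron pincers lying on the table at the left, 160 mm long; point at the rivet.
- cement_tin_at (a point): Bystander: upright can, 84 mm across, 100 mm high, on the table behind the gap between cabinet and guillotine; point at its centre.
- heel_at (a point): Bystander: black rubber heel, 74 x 58 x 26 mm, on the table between cabinet and guillotine; point at its centre.
- brush_at (a point): Bystander: hand brush lying at the left, 200 mm long; point at its middle on the table.
- last_at (a point): Bystander: wooden shoe last, 250 mm long, 95 mm high, lying at the right; point at its middle.
Mind the look-alikes: they are no part of the job. What is shaped like the part that bears strip1_mid but turquoise is not meant.

How it is judged:
By the outcome, as a careful person would: the job done as asked, in the order asked, and still so for the second after the job is handed in, with the robot touching nothing.
It also fails if it takes over 72 s, if anything falls off the work surface, if the arm or the gripper's body presses on something with over 40 N, if the wrist force passes 120 N, or if a joint passes its speed limit or range.

### The arm

A 6-joint arm with a two-finger parallel gripper is mounted at the origin on the work surface. World frame = base frame: x ahead of the robot, y to its left, z up, the work surface at z = 0. Lengths are in m, angles in degrees, forces in N, time in s.
With the tool pointing down it reaches from about 0.375 to 0.975 m from the base axis. Payload 3.8 kg.
Tool frame: the origin (TCP) lies on the centre line of the jaws, within the pads' length; the fingertips stand 19 mm ahead of it and the grasp point (between the pads) is the TCP; z points along the fingers, x is the direction in which the jaws open and shut, and the axes are right-handed (so a half turn about z gives the same grasp; the last joint's range is limited). The gripper opens to 88 mm and grips with 3 to 60 N. Pads are 18 mm wide; open, the fingers measure 123 mm over their backs; the gripper's body (75 mm by 187 mm) begins 45 mm behind the grasp point.
Start: joints at [71.052, 15.12, 91.902, -0, 72.978, -2.114], TCP at [0.195, 0.646, 0.258] pointing down, gripper open.
Joint ranges: [-150.88, 150.88], [-54.13, 125.18], [17.81, 147.31], [-75.09, 255.09], [0, 152.58], [-146.25, 146.25]. Speed limits (degrees/s): [147.25, 147.25, 180, 180, 180, 180].

### API

Orientations are given as a 3x3 rotation matrix whose columns are the frame's x, y, z axes.
In Python, from station import bot gives the robot as it stands.
- The arm moves only by the tool play_rows, never from a script. Its argument "increments" is a list of rows, each a list of 3 entries, a list of its own where there are three numbers: the closure in counts, from 0 (fully open) to 255 (shut), then the shift along the tool's x, y, z in mm, then the turn about the tool's z in degrees. In form: [[fingers, [dx, dy, dz], turn], ...]. A call has 1 to 20 rows; each row is the pose to reach, as a shift and turn from the pose commanded when the call began, along the tool's axes at that moment; what a row does not reach only later rows make up. A row lasts 1/8 s, in which the tool goes at most 62.5 mm and 10.7 degrees, less where a joint would pass 70% of its speed; a pose out of reach is approached as far as the arm can. A call with a gripper value outside its range is refused whole. The fingers move at their own pace and stop on an object; the grip force is fixed at half the most. Time passes only in rows, so rows that repeat a pose let the fingers close. It gives the time, the measured TCP pose, the force and the opening at its end, in the units of the state.
- bot.get_obs(): the state, without advancing time (a new reading comes with each control period).
- bot.read_camera(name): name is "scene" or "top" or "wrist"; returns the picture (480x640x3 uint8, red, green, blue); there is no depth.
- bot.camera_model(name): a dict with "fx", "fy", "cx", "cy" (pixels), "extrinsics" (4x4, takes a point from world to camera coordinates); the wrist camera has in their place "tool_from_camera" (4x4, takes a point from camera to tool coordinates, whose origin is the TCP and whose axes are the tool frame's). Camera axes: x right, y down, z forward; pixel columns grow to the right and rows downward; lengths in m; the calibration is good to about 2 mm. A picture is of the moment at which its call begins: read the wrist's pose just before it. camera_model takes no time and is no camera call.
- bot.finish_job(): hands the job in, once; it reports no verdict.
Trained networks look in the newest picture that a camera, given by its name, has taken for a name from the list of things; names that differ only in an ending like _2 or _b are one class to them, and where a whole thing is asked for, a point or a joint stands for the part that bears it (a point fixed in the world has none). Each returns a list of dicts, best first, with "score" (0 to 1); they miss things now and then, are a little off and sometimes report something else, mostly with a low value. They report only what shows in the picture. A call takes as long as a camera call. They do not tell look-alikes from the thing itself.
- bot.find_in(label, camera): "at" ([x, y, z] in m, in world coordinates, good to about 4 mm: the middle of the surface that is visible of it).
- bot.spot_point(label, camera): "at" ([x, y, z] in m, in world coordinates, good to about 4 mm: a listed point, or the origin of a listed thing).
The state is a dict: "clock": time; "qpos": joint angles; "dq": joint speeds; "joint_efforts": joint torques, N m; "tool_pos": TCP position; "tcp_rot": TCP orientation; "contact_force": force on the tool from outside, world axes, zero at the start; "ft_torque": the same for the moment, N m; "gripper_width": opening from 0.0 (shut) to 1.0 (fully open).
Only numpy, scipy, OpenCV 4.12 (cv2) and the standard library are available. Lean on these libraries where they do the work, as an engineer would, in place of code of your own. Each camera call takes 0.05 s, during which the arm holds its last target.

## Working session

There is one attempt and no reset: what is moved stays moved. The work goes in short steps, Python scripts to look and compute and a tool call to move; the robot and the scene stay as the last step left them, time stands still between calls to the robot, and variables do not carry over. Pictures are saved under pics/ and viewed, and the job is handed in when it is done.

Besides the shell and the picture viewer there is one more tool, called in YAML: its name, and indented under it one key for each argument. play_rows: Moves the arm, as the interface text tells. Its arguments: {"type":"object","properties":{"increments":{"type":"array","items":{"type":"array"}}},"required":["increments"]}

```bash
mkdir -p pics; ls
python3 - <<'E'
from station import bot
import cv2
o=bot.get_obs()
for k,v in o.items(): print(k,v)
for n in ["scene","top"]:
    im=bot.read_camera(n); cv2.imwrite(f"pics/{n}0.png",im[:,:,::-1])
    print(n,bot.camera_model(n))
    for l in ["cabinet","strip1_mid","strip2_mid","strip3_mid","guillotine","beam_under","gauge_face"]:
        print(l,[(x['score'],x['at']) for x in bot.spot_point(l,n)][:3])
print(bot.camera_model("wrist"))
print(bot.get_obs()['clock'])
E
```

```text
pics
clock 0.0
qpos [ 7.10544322e+01  1.51686721e+01  9.19799216e+01  6.67879426e-04
  7.29779244e+01 -2.11418401e+00]
dq [ 0.05763178 -0.05407571  0.03730682  0.09925182 -0.05082274 -0.10037388]
joint_efforts [-3.04519726e-04 -5.02128339e+01 -3.56861079e+01  7.27038598e-02
  2.94082984e-02 -1.77043025e-04]
tool_pos [0.19523301 0.64545688 0.25640624]
tcp_rot [[ 2.89558602e-01  9.57160011e-01 -7.27463104e-04]
 [ 9.57157745e-01 -2.89559501e-01 -2.08491410e-03]
 [-2.20624026e-03 -9.25921327e-05 -9.99997562e-01]]
contact_force [-0.47816785  0.25141244  0.47934856]
ft_torque [-0.03794005  0.01965301  0.0015437 ]
gripper_width 0.9991144383415116
scene {'fx': 450.63996301082045, 'fy': 450.63996301082045, 'cx': 320.7872569315229, 'cy': 234.77841968150793, 'extrinsics': array([[-0.0378359 ,  0.99917365,  0.01484779,  0.05866642],
       [ 0.67424673,  0.03649268, -0.73760398, -0.26373314],
       [-0.7375363 , -0.01789684, -0.6750703 ,  1.70333845],
       [ 0.        ,  0.        ,  0.        ,  1.        ]])}
cabinet [(0.57, [0.5693, -0.1807, 0.0009])]
strip1_mid [(0.92, [0.565, -0.1462, 0.
[... 900 characters left out ...]
lotine [(0.95, [0.549, 0.2123, 0.0003]), (0.18, [0.3473, 0.4318, 0.007])]
beam_under [(0.73, [0.5987, 0.2109, 0.1796]), (0.63, [0.5494, 0.2108, 0.0017])]
gauge_face [(0.77, [0.633, 0.2032, 0.1184]), (0.41, [0.3472, 0.4307, 0.0074])]
{'fx': 370.3455093188325, 'fy': 370.3455093188325, 'cx': 316.5718168149544, 'cy': 241.52477451897548, 'tool_from_camera': array([[ 9.99998528e-01,  1.07767264e-03, -1.33483258e-03,
         2.12347867e-04],
       [-6.50206436e-04,  9.58104992e-01,  2.86416483e-01,
        -7.39833809e-02],
       [ 1.58757296e-03, -2.86415193e-01,  9.58104283e-01,
        -1.27325987e-01],
       [ 0.00000000e+00,  0.00000000e+00,  0.00000000e+00,
         1.00000000e+00]])}
0.8
```

View pics/scene0.png

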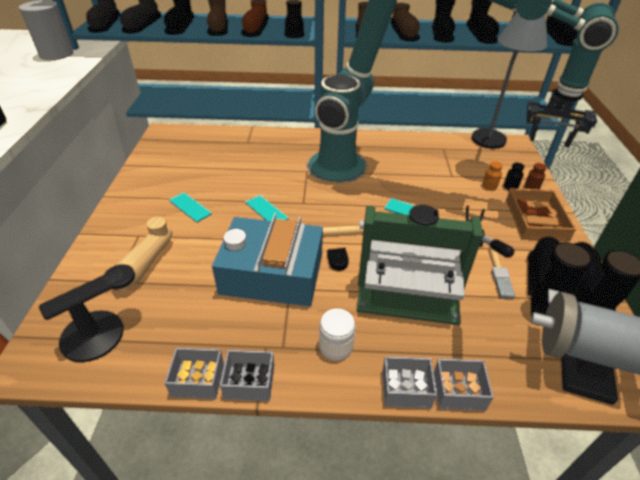

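View pics/top0.png

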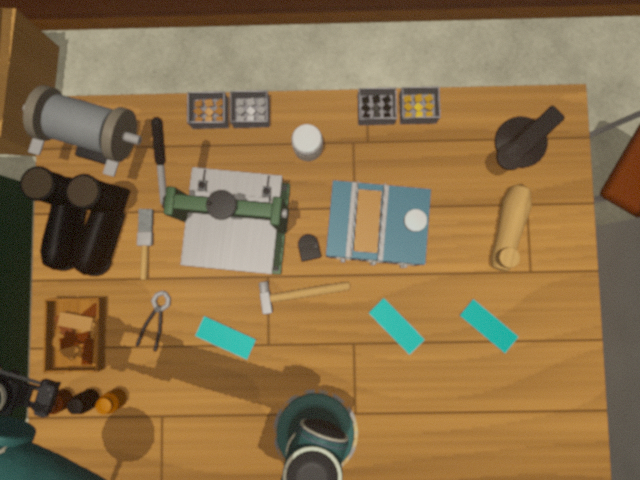

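Run:
```python
import cv2
im=cv2.imread("pics/top0.png")
c=cv2.resize(im[165:275,315:445],None,fx=6,fy=5.4,interpolation=cv2.INTER_CUBIC)
c=cv2.resize(im[170:275,315:440],None,fx=5.6,fy=5.6,interpolation=cv2.INTER_CUBIC);cv2.imwrite("pics/top_cab.png",c)
c=cv2.resize(im[155:285,160:300],None,fx=4.5,fy=4.5,interpolation=cv2.INTER_CUBIC);cv2.imwrite("pics/top_gui.png",c)
```

```text
(no output)
```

View pics/top_cab.png

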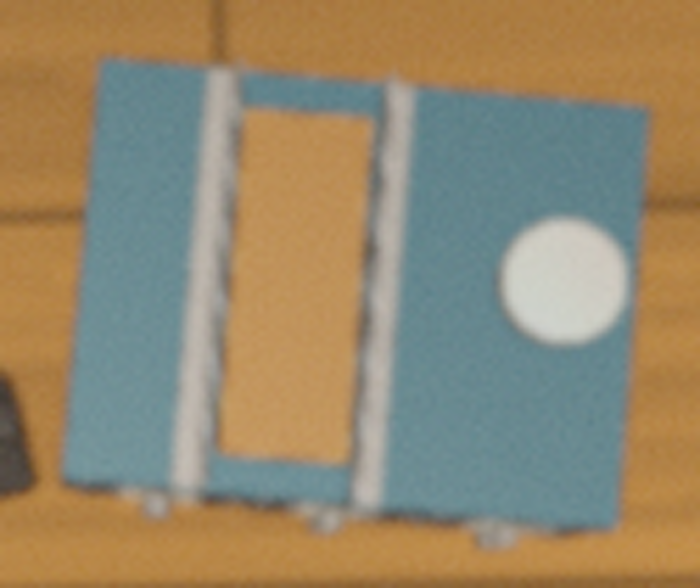

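View pics/top_gui.png

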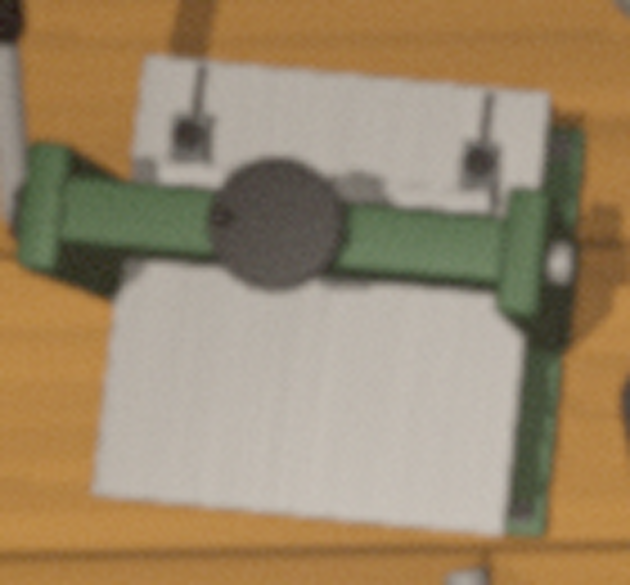

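```bash
cat > h.py <<'E'
import numpy as np
from station import bot
def bp(cam,uv,z,pose=None):
    m=bot.camera_model(cam)
    if cam=="wrist":
        T=np.eye(4);T[:3,:3],T[:3,3]=pose
        W=T@np.array(m['tool_from_camera'])
    else: W=np.linalg.inv(m['extrinsics'])
    uv=np.atleast_2d(uv).astype(float)
    d=np.c_[(uv[:,0]-m['cx'])/m['fx'],(uv[:,1]-m['cy'])/m['fy'],np.ones(len(uv))]@W[:3,:3].T
    o=W[:3,3]
    return o+d*((z-o[2])/d[:,2])[:,None]
def proj(cam,P,pose=None):
    m=bot.camera_model(cam)
    if cam=="wrist":
        T=np.eye(4);T[:3,:3],T[:3,3]=pose
        E=np.linalg.inv(T@np.array(m['tool_from_camera']))
    else: E=m['extrinsics']
    p=np.atleast_2d(P)@E[:3,:3].T+E[:3,3]
    return np.c_[m['fx']*p[:,0]/p[:,2]+m['cx'],m['fy']*p[:,1]/p[:,2]+m['cy']]
def fr(o,yaw,p):
    c,s=np.cos(np.radians(yaw)),np.sin(np.radians(yaw))
    p=np.atleast_2d(p); return np.c_[o[0]+c*p[:,0]-s*p[:,1],o[1]+s*p[:,0]+c*p[:,1],p[:,2]]
E
python3 - <<'E'
from h import *
cab=np.array([(100,58),(650,107),(617,528),(65,483)])/5.6+[315-.41,170-.41]
st=np.array([(240,108),(378,115),(350,463),(215,455)])/5.6+[315-.41,170-.41]
g=np.array([(147,57),(550,92),(505,535),(95,492)])/4.5+[160-.39,155-.39]
np.set_printoptions(precision=4,suppress=True)
for n,c,z in (("cab",cab,.115),("strip",st,.139),("bed",g,.12)):
    P=bp("top",c,z); print(n,P,P.mean(0))
    for i,j in ((0,1),(3,2),(3,0),(2,1)):
        d=P[j]-P[i]; print(np.linalg.norm(d),np.degrees(np.arctan2(d[1],d[0])))
E
```

```text
cab [[ 0.6789 -0.0585  0.115 ]
 [ 0.6505 -0.3157  0.115 ]
 [ 0.4538 -0.2935  0.115 ]
 [ 0.4791 -0.0383  0.115 ]] [ 0.5656 -0.1765  0.115 ]
0.2587818369143014 -96.31077001541954
0.2564428749433792 -95.66338016603657
0.20086457408104785 -5.752073018915631
0.1979579141266149 -6.425592034479107
strip [[ 0.6497 -0.1222  0.139 ]
 [ 0.6452 -0.1857  0.139 ]
 [ 0.4849 -0.1686  0.139 ]
 [ 0.4897 -0.1071  0.139 ]] [ 0.5674 -0.1459  0.139 ]
0.06363091039722994 -94.07680710640203
0.061660202963129296 -94.41068252754413
0.1607776223783543 -5.406132960940137
0.16119452595781883 -6.103848859331206
bed [[0.7194 0.3117 0.12  ]
 [0.6937 0.0747 0.12  ]
 [0.4355 0.1035 0.12  ]
 [0.4644 0.3411 0.12  ]] [0.5783 0.2077 0.12  ]
0.2384708898537606 -96.18311572893732
0.2393239061962707 -96.92189751214083
0.25670116311317687 -6.556639182103385
0.2597828661428664 -6.3684588034763125
```

```bash
cat >> h.py <<'E'
def sh(p0,yaw,targets):
    c,s=np.cos(np.radians(yaw)),np.sin(np.radians(yaw))
    for t in targets:
        d=(np.array(t)-p0)*1000
        print(np.round([c*d[0]+s*d[1], s*d[0]-c*d[1], -d[2]],1))
E
python3 - <<'E'
from h import *
sh(np.array([.195,.646,.258]),73.166,[(.45,0,.30),(.567,-.146,.28)])
E
```

```text
[-544.5  431.2  -42. ]
[-650.3  585.4  -22. ]
```

play_rows:
  increments:
    - [0,[-39,31,-12],-1]
    - [0,[-78,62,-24],-2]
    - [0,[-117,93,-36],-3]
    - [0,[-156,124,-42],-4]
    - [0,[-195,154,-42],-5]
    - [0,[-234,185,-42],-6]
    - [0,[-273,216,-42],-7]
    - [0,[-312,247,-42],-8]
    - [0,[-351,278,-42],-9]
    - [0,[-390,309,-42],-10]
    - [0,[-429,340,-42],-11]
    - [0,[-468,371,-42],-11]
    - [0,[-507,402,-42],-11]
    - [0,[-545,431,-42],-11]
    - [0,[-571,470,-37],-11]
    - [0,[-597,508,-32],-11]
    - [0,[-624,547,-27],-11]
    - [0,[-650,585,-22],-11]
    - [0,[-650,585,-22],-11]
    - [0,[-650,585,-22],-11]

```text
clock: 3.3
tool_pos: [0.5667, -0.1451, 0.2795]
tcp_rot: [[0.102, 0.995, -0.001], [0.995, -0.102, 0.001], [0.001, -0.001, -1.0]]
contact_force: [-0.6, 0.3, -0.1]
gripper_width: 1.003
```

Run:
```python
from h import *
import cv2
o=bot.get_obs(); print(o['clock'],o['tool_pos'],o['tcp_rot'],o['contact_force'])
im=bot.read_camera("wrist"); cv2.imwrite("pics/w1.png",im[:,:,::-1])
for l in ["strip1_mid","strip2_mid","cabinet","wax_tin_at"]: print(l,[(x['score'],x['at']) for x in bot.spot_point(l,"wrist")][:3])
```

```text
3.3 [ 0.56672242 -0.14513715  0.27947812] [[ 1.02042865e-01  9.94779566e-01 -9.32474006e-04]
 [ 9.94779805e-01 -1.02042210e-01  7.25412436e-04]
 [ 6.26473760e-04 -1.00162947e-03 -9.99999302e-01]] [-0.63330899  0.31432959 -0.10790311]
strip1_mid [(0.79, [0.5663, -0.1448, 0.1335])]
strip2_mid []
cabinet [(0.28, [0.5013, 0.005, 0.0154])]
wax_tin_at [(0.95, [0.5661, -0.2745, 0.1313])]
```

View pics/w1.png

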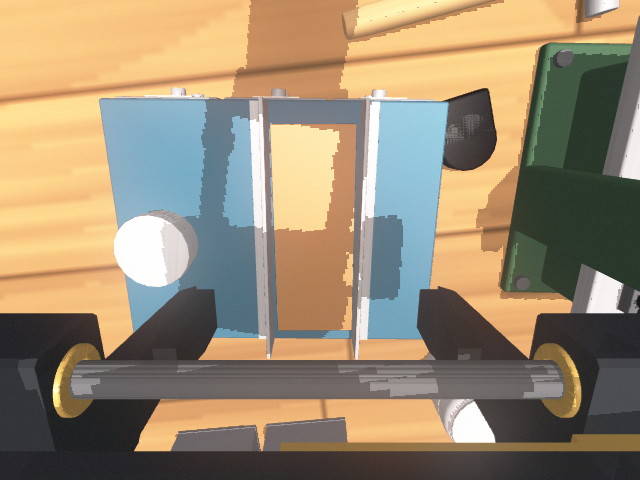

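Run:
```python
from h import *
import cv2
np.set_printoptions(precision=4,suppress=True)
im=cv2.imread("pics/w1.png")
a=cv2.resize(im[85:145,250:380],None,fx=6,fy=6,interpolation=cv2.INTER_CUBIC)
b=cv2.resize(im[310:350,250:380],None,fx=6,fy=6,interpolation=cv2.INTER_CUBIC)
cv2.imwrite("pics/w1c.png",np.vstack([a,b])[:600])
pose=(np.array([[.10204,.99478,-.0009],[.99478,-.10204,.0007],[.0006,-.001,-1]]),np.array([.5667,-.1451,.2795]))
for n,c,z in (("cab",[(133,338),(430,340),(448,101),(100,98)],.115),("strip",[(278,331),(355,331),(357,124),(271,124)],.139)):
    P=bp("wrist",c,z,pose); print(n,P,P.mean(0))
    for i,j in ((0,1),(3,2),(3,0),(2,1)):
        d=P[j]-P[i]; print(np.linalg.norm(d),np.degrees(np.arctan2(d[1],d[0])))
```

```text
cab [[ 0.6524 -0.3185  0.115 ]
 [ 0.6811 -0.0551  0.115 ]
 [ 0.4817 -0.0389  0.115 ]
 [ 0.4536 -0.2942  0.115 ]] [ 0.5672 -0.1767  0.115 ]
0.2649855367031896 83.77547043387153
0.2568533580500884 83.71415324766546
0.20027306432457856 -6.952794106392713
0.20006002815076443 -4.62430127094033
strip [[ 0.6449 -0.1847  0.139 ]
 [ 0.6512 -0.1224  0.139 ]
 [ 0.4913 -0.1095  0.139 ]
 [ 0.4853 -0.1685  0.139 ]] [ 0.5682 -0.1462  0.139 ]
0.06261405067402318 84.21083457725501
0.05930691500094057 84.17982832072705
0.16048449706379642 -5.797400406919839
0.16048600591219214 -4.6166210614458265
```

View pics/w1c.png

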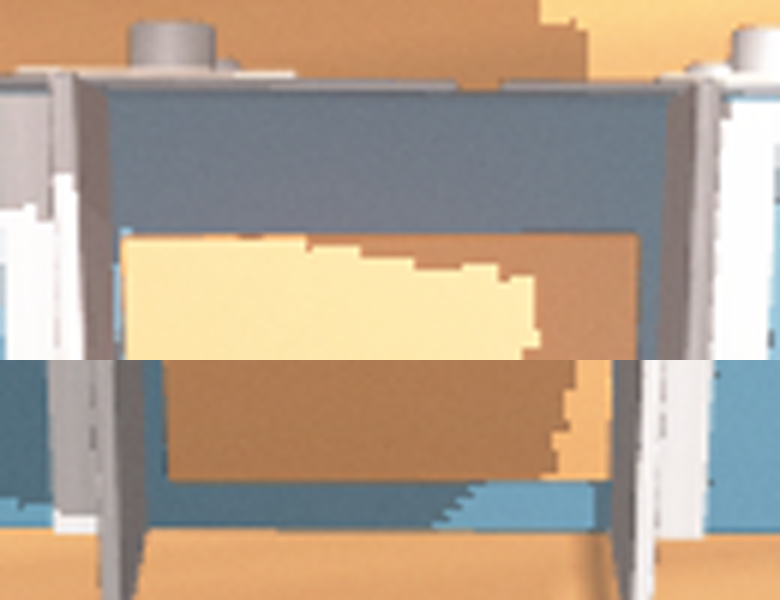

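play_rows:
  increments:
    - [255,[0,40,0],0]
    - [255,[0,75,0],0]
    - [255,[0,102,0],0]
    - [255,[0,102,20],0]
    - [255,[0,102,45],0]
    - [255,[0,102,70],0]
    - [255,[0,102,90],0]
    - [255,[0,102,105],0]
    - [255,[0,102,115],0]
    - [255,[0,102,115],0]
    - [255,[0,102,115],0]

```text
clock: 4.92
tool_pos: [0.6693, -0.156, 0.1657]
tcp_rot: [[0.102, 0.995, 0.002], [0.995, -0.102, -0.0], [-0.0, 0.002, -1.0]]
contact_force: [0.4, 0.2, -0.0]
gripper_width: 0.007
```

Run:
```python
from h import *
import cv2
o=bot.get_obs(); print(o['clock'],o['tool_pos'],o['tcp_rot'],o['contact_force'])
im=bot.read_camera("wrist"); cv2.imwrite("pics/w2.png",im[:,:,::-1])
```

```text
4.925 [ 0.66929237 -0.156043    0.16568753] [[ 1.01627241e-01  9.94821327e-01  1.55928393e-03]
 [ 9.94822512e-01 -1.01626684e-01 -4.32758475e-04]
 [-2.72052505e-04  1.59519080e-03 -9.99998691e-01]] [ 0.37909027  0.18014939 -0.04659929]
```

View pics/w2.png

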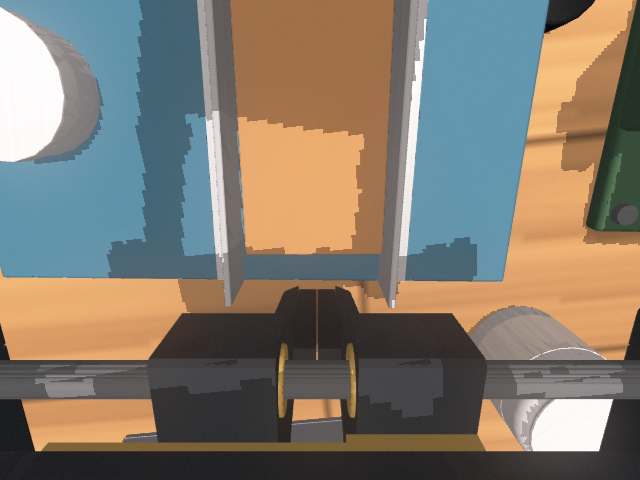

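Run:
```python
from h import *
o=bot.get_obs(); pose=(o['tcp_rot'],o['tool_pos'])
P=bp("wrist",[(245,254),(380,254)],.139,pose);print(P)
print((P-o['tool_pos'])@o['tcp_rot'])
print(proj("wrist",[o['tool_pos']+o['tcp_rot']@np.array([x,-.009,.019]) for x in(-.0175,.0175)],pose))
```

```text
[[ 0.64419336 -0.18508916  0.139     ]
 [ 0.65014169 -0.12614442  0.139     ]]
[[-0.03141123 -0.0221558   0.02684002]
 [ 0.02783283 -0.02223084  0.0268209 ]]
[[275.69604706 288.95754429]
 [357.32615539 289.0569123 ]]
```

play_rows:
  increments:
    - [255,[-2,0,6],0]
    - [255,[-2,0,11.5],0]
    - [255,[-2,0,11.5],0]
    - [255,[-2,-6,11.5],0]
    - [255,[-2,-12,11.5],0]
    - [255,[-2,-16,11.5],0]
    - [255,[-2,-20,11.5],0]
    - [255,[-2,-24,11.5],0]
    - [255,[-2,-24,11.5],0]

```text
clock: 6.1
tool_pos: [0.6443, -0.1554, 0.1534]
tcp_rot: [[0.102, 0.995, -0.0], [0.995, -0.102, -0.0], [-0.0, -0.0, -1.0]]
contact_force: [-0.0, 0.6, -0.7]
gripper_width: 0.009
```

Run:
```python
from h import *
import cv2
o=bot.get_obs(); print(o['clock'],o['tool_pos'],o['contact_force'])
im=bot.read_camera("wrist"); cv2.imwrite("pics/w3.png",im[:,:,::-1])
im=bot.read_camera("scene"); cv2.imwrite("pics/s3.png",cv2.resize(im[200:310,200:340,::-1],None,fx=5,fy=5,interpolation=cv2.INTER_CUBIC))
```

```text
6.1 [ 0.64430219 -0.15537988  0.15338297] [-0.01226322  0.62824307 -0.70694295]
```

View pics/w3.png

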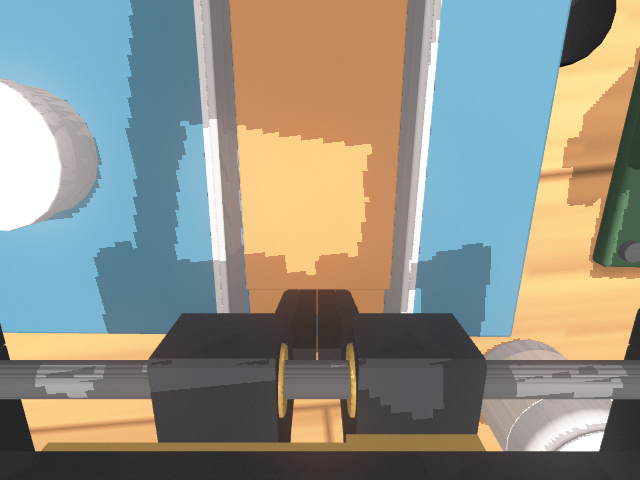

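View pics/s3.png

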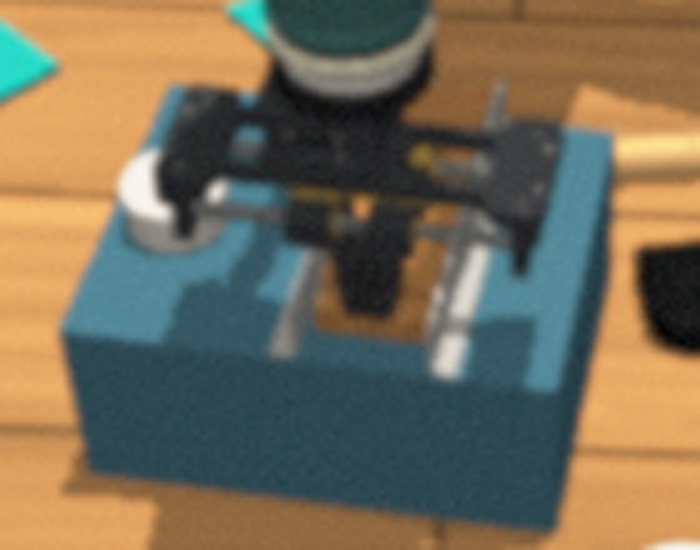

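play_rows:
  increments:
    - [255,[0,-5,0],0]
    - [255,[0,-10,0],0]
    - [255,[0,-15,0],0]
    - [255,[0,-20,0],0]
    - [255,[0,-25,0],0]
    - [255,[0,-30,0],0]
    - [255,[0,-35,0],0]
    - [255,[0,-40,0],0]
    - [255,[0,-45,0],0]
    - [255,[0,-49,0],0]
    - [255,[0,-52,0],0]
    - [255,[0,-53,0],0]
    - [255,[0,-53,0],0]

```text
clock: 7.82
tool_pos: [0.5916, -0.15, 0.1531]
tcp_rot: [[0.102, 0.995, -0.0], [0.995, -0.102, 0.0], [0.0, -0.0, -1.0]]
contact_force: [0.7, 0.2, 0.1]
gripper_width: 0.003
```

Run:
```python
from h import *
import cv2
o=bot.get_obs(); print(o['clock'],o['tool_pos'],o['contact_force'])
im=bot.read_camera("wrist"); cv2.imwrite("pics/w4.png",im[:,:,::-1])
im=bot.read_camera("top"); cv2.imwrite("pics/t4.png",cv2.resize(im[170:285,315:440,::-1],None,fx=5,fy=5,interpolation=cv2.INTER_CUBIC))
```

```text
7.825 [ 0.59162137 -0.14999279  0.1530888 ] [0.65063204 0.17486895 0.13479621]
```

View pics/w4.png

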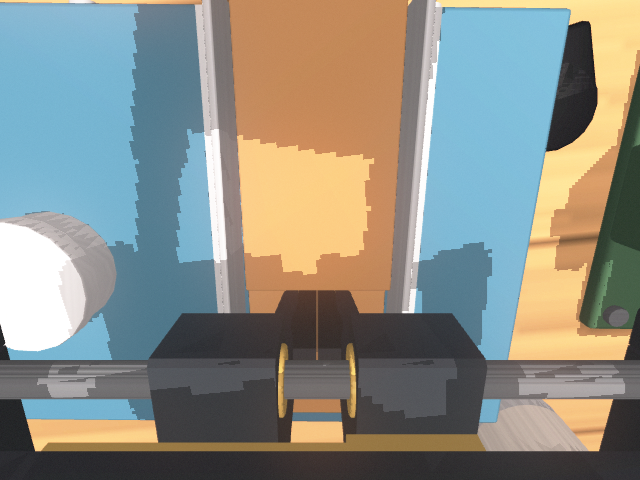

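View pics/t4.png

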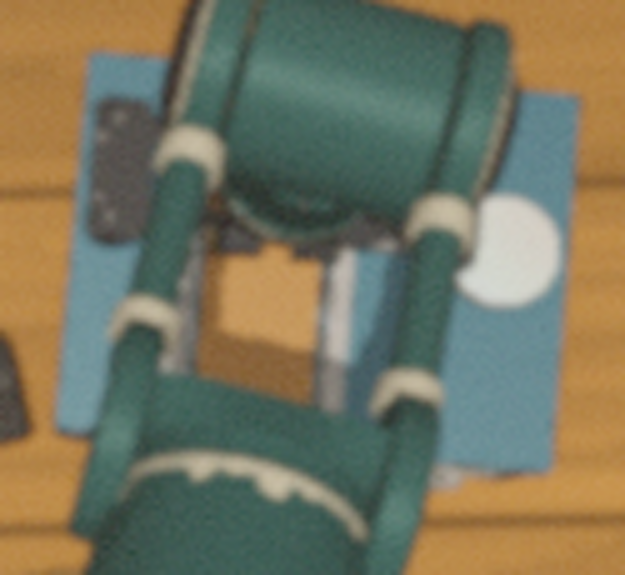

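play_rows:
  increments:
    - [255,[0,3,0],0]
    - [255,[0,3,-25],0]
    - [255,[0,3,-50],0]
    - [0,[0,-40,-60],0]
    - [0,[0,-85,-60],0]
    - [0,[0,-120,-60],0]
    - [0,[0,-145,-60],0]
    - [0,[0,-145,-60],0]
    - [0,[0,-145,-60],0]
    - [0,[0,-145,-60],0]

```text
clock: 9.18
tool_pos: [0.4486, -0.1355, 0.2134]
tcp_rot: [[0.101, 0.995, 0.0], [0.995, -0.101, -0.0], [-0.0, 0.0, -1.0]]
contact_force: [-0.3, -0.0, 0.5]
gripper_width: 0.775
```

Run:
```python
from h import *
import cv2
o=bot.get_obs(); print(o['clock'],o['tool_pos'],o['contact_force'],o['gripper_width'])
im=bot.read_camera("wrist"); cv2.imwrite("pics/w5.png",im[:,:,::-1])
pose=(o['tcp_rot'],o['tool_pos'])
print(bp("wrist",[(320,240)],.139,pose))
```

```text
9.175 [ 0.44864635 -0.1354698   0.21338175] [-0.30810614 -0.01361832  0.47912598] 0.7754238404631888
[[ 0.43433182 -0.13211523  0.139     ]]
```

View pics/w5.png

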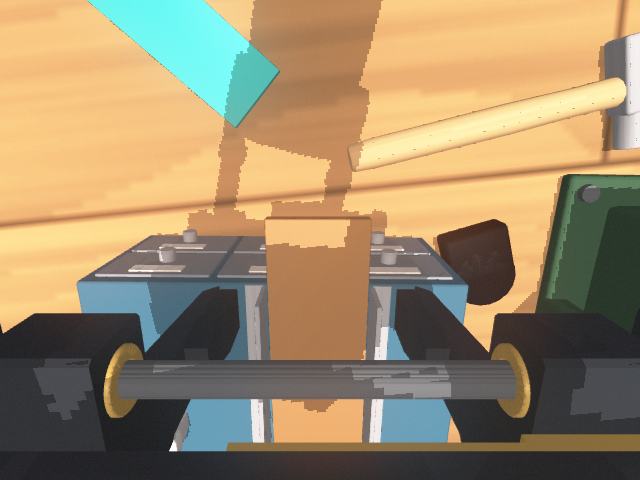

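Run:
```python
from h import *
o=bot.get_obs(); pose=(o['tcp_rot'],o['tool_pos'])
P=bp("wrist",[(266,218),(371,218),(269,330),(366,330)],.139,pose)
print((P-o['tool_pos'])@o['tcp_rot'])
P=bp("wrist",[(140,282),(467,287)],.115,pose)
print((P-o['tool_pos'])@o['tcp_rot'])
```

```text
[[-0.02826526 -0.02740714  0.07425173]
 [ 0.03026849 -0.02746546  0.07425214]
 [-0.02912841  0.0427835   0.07426495]
 [ 0.03020834  0.04269343  0.07426535]]
[[-0.11619542  0.02132878  0.09826028]
 [ 0.09913366  0.02461024  0.09826244]]
```

play_rows:
  increments:
    - [0,[1,3,15],0]
    - [0,[1,3,35],0]
    - [0,[1,3,55],0]
    - [0,[1,3,67],0]
    - [0,[1,3,73],0]
    - [0,[1,3,73],0]
    - [90,[1,3,73],0]
    - [110,[1,3,73],0]
    - [140,[1,3,73],0]
    - [140,[1,3,73],0]
    - [255,[1,3,73],0]
    - [255,[1,3,73],0]
    - [255,[1,3,73],0]
    - [255,[1,3,73],0]

```text
clock: 10.98
tool_pos: [0.451, -0.1347, 0.1404]
tcp_rot: [[0.102, 0.995, 0.001], [0.995, -0.102, -0.0], [-0.0, 0.001, -1.0]]
contact_force: [1.3, -0.4, 1.3]
gripper_width: 0.675
```

Run:
```python
from h import *
import cv2
o=bot.get_obs(); print(o['clock'],o['tool_pos'],o['contact_force'],o['gripper_width'])
im=bot.read_camera("wrist"); cv2.imwrite("pics/w6.png",im[:,:,::-1])
```

```text
10.975 [ 0.45095697 -0.13470049  0.14040865] [ 1.30945607 -0.42376031  1.30125957] 0.674875879417963
```

View pics/w6.png

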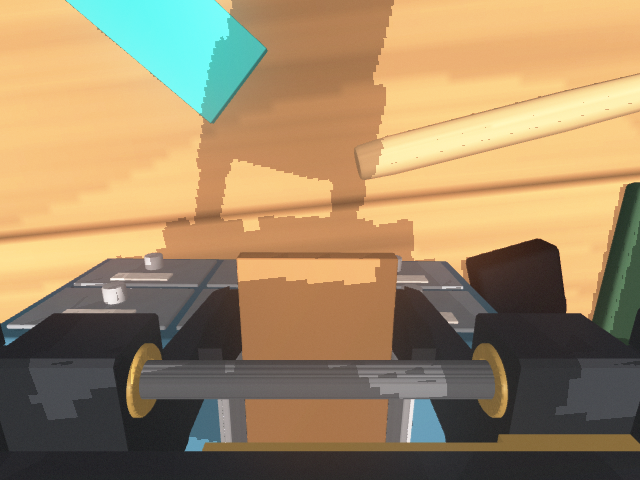

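play_rows:
  increments:
    - [255,[0,0,-3],0]
    - [255,[0,0,-8],0]
    - [255,[0,0,-15],0]
    - [255,[0,0,-25],0]
    - [255,[0,0,-40],0]
    - [255,[0,0,-60],0]
    - [255,[0,0,-80],0]
    - [255,[0,0,-95],0]
    - [255,[0,0,-100],0]
    - [255,[0,0,-100],0]

```text
clock: 12.28
tool_pos: [0.4507, -0.1346, 0.2404]
tcp_rot: [[0.102, 0.995, 0.0], [0.995, -0.102, -0.0], [-0.0, 0.0, -1.0]]
contact_force: [0.5, -0.0, -0.4]
gripper_width: 0.68
```

Run:
```python
from h import *
import cv2
o=bot.get_obs(); print(o['clock'],o['tool_pos'],o['contact_force'],o['ft_torque'],o['gripper_width'])
im=bot.read_camera("wrist"); cv2.imwrite("pics/w7.png",im[:,:,::-1])
im=bot.read_camera("scene"); cv2.imwrite("pics/s7.png",cv2.resize(im[130:310,180:400,::-1],None,fx=3.3,fy=3.3,interpolation=cv2.INTER_CUBIC))
```

```text
12.275 [ 0.4507189  -0.13460641  0.24043873] [ 0.48022261 -0.01017017 -0.35847982] [-0.01969129  0.01957925  0.0139823 ] 0.6802976596307506
```

View pics/w7.png

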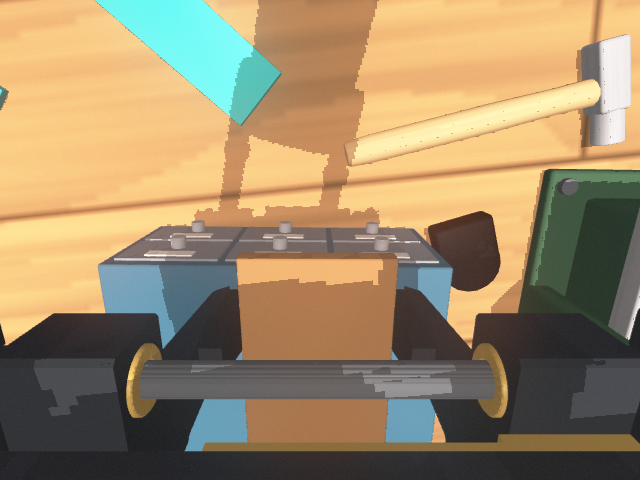

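View pics/s7.png

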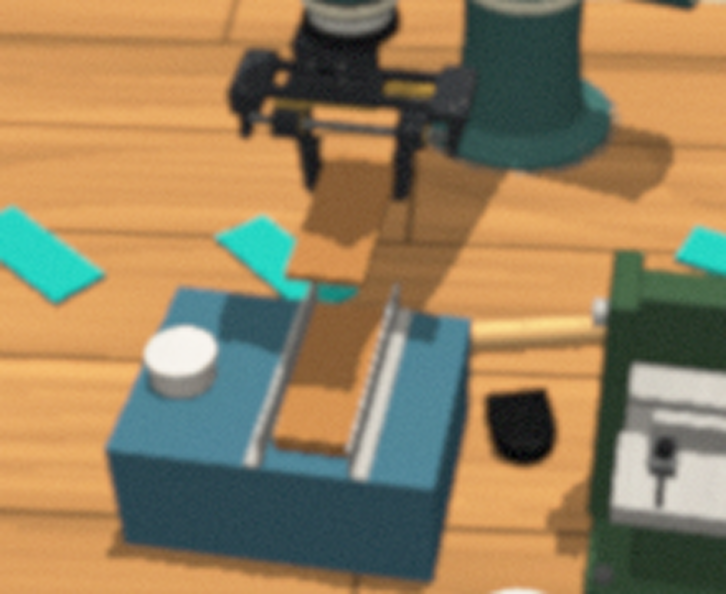

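Run:
```python
from h import *
t=fr([.549,.2115],-6.5,[-.16,0,.235])[0];print(t)
sh(np.array([.4505,-.1351,.2405]),84.166,[(.415,-.02,.24),(.41,.06,.24),t])
```

```text
[0.3900285  0.22961251 0.235     ]
[110.9 -47.    0.5]
[190.  -60.1   0.5]
[356.7 -97.2   5.5]
```

play_rows:
  increments:
    - [255,[15,-10,0],0]
    - [255,[40,-20,0],0]
    - [255,[70,-32,0],0]
    - [255,[100,-43,0],0]
    - [255,[130,-50,0],0.7]
    - [255,[160,-55,0],0.7]
    - [255,[190,-60,1],0.7]
    - [255,[220,-67,2],0.7]
    - [255,[250,-74,3],0.7]
    - [255,[280,-80,4],0.7]
    - [255,[310,-87,5],0.7]
    - [255,[335,-92,5],0.7]
    - [255,[350,-96,5],0.7]
    - [255,[357,-97,5],0.7]
    - [255,[357,-97,5],0.7]
    - [255,[357,-97,5],0.7]

```text
clock: 14.38
tool_pos: [0.3905, 0.2298, 0.2351]
tcp_rot: [[0.114, 0.993, -0.0], [0.993, -0.114, -0.0], [-0.0, -0.0, -1.0]]
contact_force: [-0.6, -0.6, -1.1]
gripper_width: 0.678
```

Run:
```python
from h import *
import cv2
o=bot.get_obs(); print(o['clock'],o['tool_pos'],o['tcp_rot'][:2,:2],o['contact_force'],o['gripper_width'])
im=bot.read_camera("wrist"); cv2.imwrite("pics/w8.png",im[:,:,::-1])
print([(x['score'],x['at']) for x in bot.spot_point("guillotine","wrist")][:3])
im=bot.read_camera("top"); cv2.imwrite("pics/t8.png",cv2.resize(im[140:330,140:330,::-1],None,fx=3.1,fy=3.1,interpolation=cv2.INTER_CUBIC))
for n in["top"]:
  for l in ["gauge_face","strip1_mid"]:print(l,[(x['score'],x['at']) for x in bot.spot_point(l,n)][:3])
im=bot.read_camera("scene"); cv2.imwrite("pics/s8.png",cv2.resize(im[130:330,330:520,::-1],None,fx=3,fy=3,interpolation=cv2.INTER_CUBIC))
for l in ["gauge_face","strip1_mid"]:print(l,[(x['score'],x['at']) for x in bot.spot_point(l,"scene")][:3])
```

```text
14.375 [0.39049271 0.22983445 0.23514137] [[ 0.11441348  0.99343321]
 [ 0.99343314 -0.11441351]] [-0.63159643 -0.60258897 -1.06867891] 0.6775060745877207
[]
gauge_face [(0.81, [0.6315, 0.2032, 0.1195]), (0.59, [0.5716, -0.1476, 0.1259])]
strip1_mid [(0.83, [0.2631, 0.2484, 0.004]), (0.78, [0.4411, 0.2209, 0.2301]), (0.71, [0.2812, -0.4846, 0.002])]
gauge_face [(0.83, [0.6325, 0.2005, 0.1193]), (0.43, [0.5684, -0.1818, 0.005])]
strip1_mid [(0.9, [0.2825, -0.2283, 0.003]), (0.77, [0.4378, 0.2263, 0.2329]), (0.73, [0.2819, -0.4865, 0.0049])]
```

View pics/w8.png

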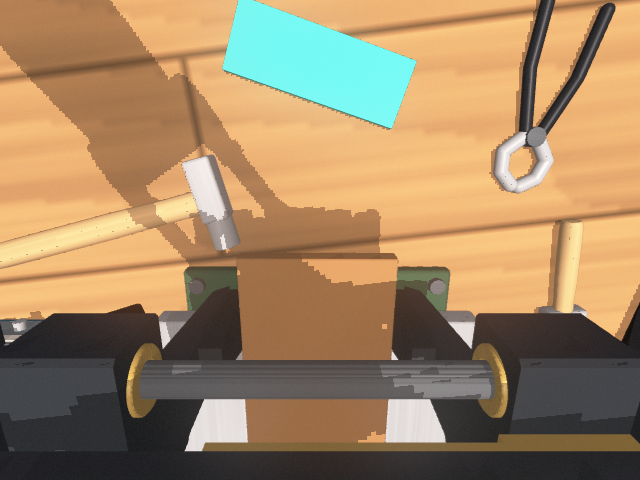

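View pics/t8.png

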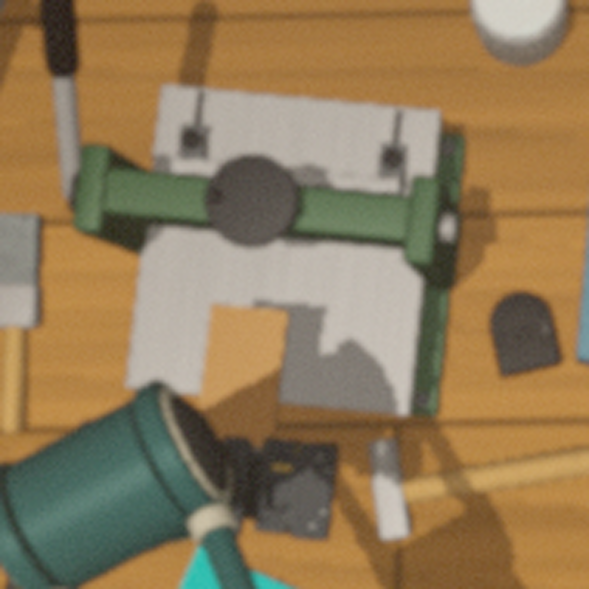

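View pics/s8.png

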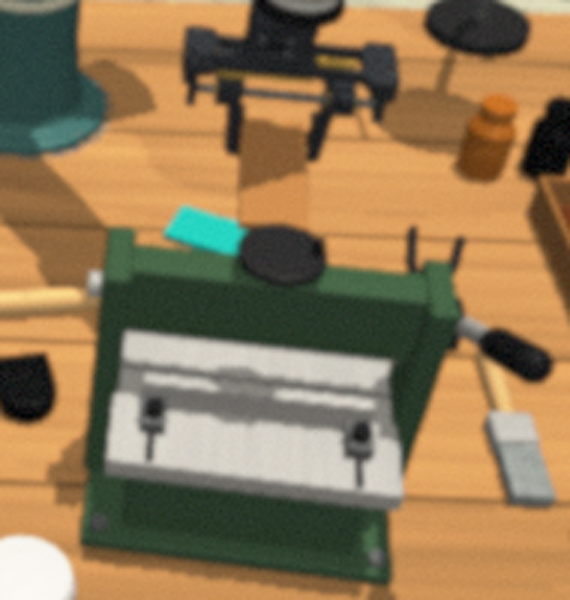

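Run:
```python
from h import *
import cv2
im=cv2.imread("pics/w8.png")
cv2.imwrite("pics/w8c.png",np.hstack([cv2.resize(im[255:345,140:240],None,fx=4,fy=4),cv2.resize(im[255:345,395:495],None,fx=4,fy=4)]))
o=bot.get_obs(); pose=(o['tcp_rot'],o['tool_pos'])
for px,z in (([(186,267),(449,267)],.016),([(162,312),(474,312)],.12)):
    P=bp("wrist",px,z,pose); print(P,(P-o['tool_pos'])@o['tcp_rot'])
print(proj("wrist",fr([.549,.2115],-6.5,[(-.1,-.12,.12),(-.1,.12,.12),(-.1,-.12,.016),(-.1,.12,.016)]),pose))
```

```text
[[0.43150707 0.09416191 0.016     ]
 [0.4611606  0.35472246 0.016     ]] [[-0.13050193  0.05622093  0.21924075]
 [ 0.13174039  0.0559045   0.21924859]]
[[0.42936233 0.11284644 0.12      ]
 [0.45488367 0.33752282 0.12      ]] [[-0.11218177  0.05196022  0.11524109]
 [ 0.11393924  0.05163935  0.11524784]]
[[151.73161245 321.51348771]
 [480.16545663 321.62740337]
 [196.22590357 270.24227981]
 [436.27085699 270.27421136]]
```

View pics/w8c.png

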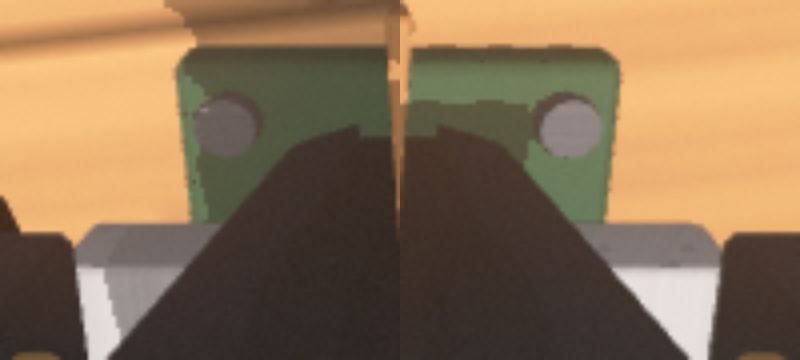

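play_rows:
  increments:
    - [255,[0,5,15],0]
    - [255,[0,15,40],0]
    - [255,[0,27,60],0]
    - [255,[0,37,75],0]
    - [255,[0,42,85],0]
    - [255,[0,42,92],0]
    - [255,[0,42,98],0]
    - [255,[0,42,102],0]
    - [255,[0,42,104],0]
    - [255,[0,42,104],0]
    - [255,[0,42,104],0]

```text
clock: 16.15
tool_pos: [0.4324, 0.2258, 0.1315]
tcp_rot: [[0.114, 0.994, 0.001], [0.994, -0.114, 0.0], [0.0, 0.001, -1.0]]
contact_force: [1.1, 0.0, -1.3]
gripper_width: 0.675
```

Run:
```python
from h import *
import cv2
o=bot.get_obs(); print(o['clock'],o['tool_pos'],o['contact_force'],o['ft_torque'],o['gripper_width'])
im=bot.read_camera("wrist"); cv2.imwrite("pics/w9.png",im[:,:,::-1])
im=bot.read_camera("top"); cv2.imwrite("pics/t9.png",cv2.resize(im[140:330,140:330,::-1],None,fx=3.1,fy=3.1,interpolation=cv2.INTER_CUBIC))
im=bot.read_camera("scene"); cv2.imwrite("pics/s9.png",cv2.resize(im[130:330,330:520,::-1],None,fx=3,fy=3,interpolation=cv2.INTER_CUBIC))
```

```text
16.15 [0.43237536 0.22576864 0.13154399] [ 1.06744632  0.02829647 -1.34874554] [0.03070022 0.08221495 0.02181178] 0.6747428720820743
```

View pics/w9.png

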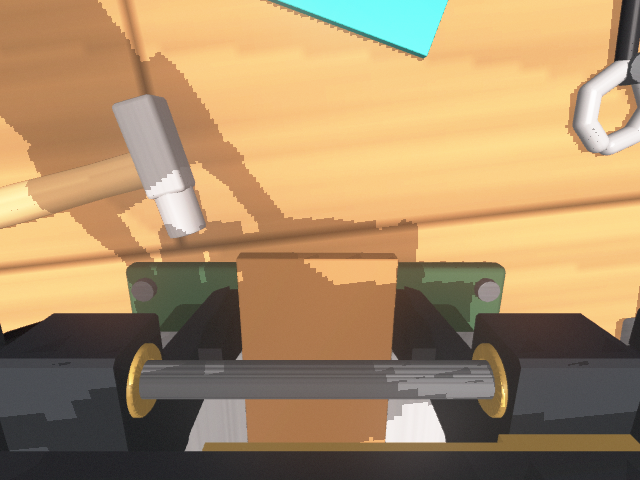

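View pics/t9.png

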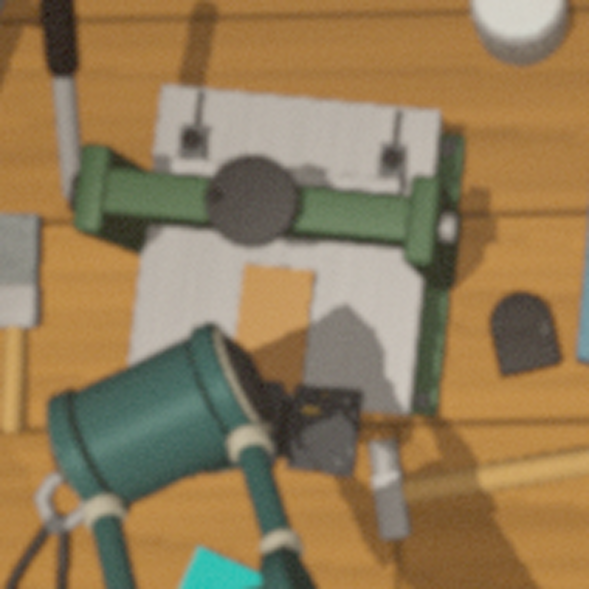

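View pics/s9.png

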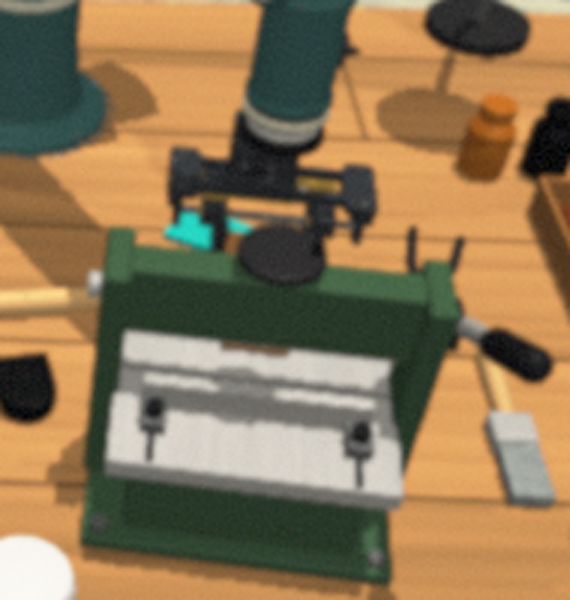

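play_rows:
  increments:
    - [255,[0,0,1],0]
    - [255,[0,0,2],0]
    - [255,[0,0,2],0]

```text
clock: 16.68
tool_pos: [0.4323, 0.2257, 0.1296]
tcp_rot: [[0.114, 0.994, 0.0], [0.994, -0.114, 0.0], [0.0, 0.0, -1.0]]
contact_force: [-0.8, -0.7, 3.0]
gripper_width: 0.676
```

play_rows:
  increments:
    - [60,[0,0,0],0]
    - [30,[0,0,0],0]
    - [0,[0,0,0],0]
    - [0,[0,0,0],0]
    - [0,[0,0,0],0]
    - [0,[0,0,-12],0]
    - [0,[0,0,-30],0]
    - [0,[0,0,-50],0]
    - [255,[0,-20,-60],0]
    - [255,[0,-45,-60],0]
    - [255,[0,-53,-60],0]
    - [255,[0,-53,-60],0]
    - [255,[0,-53,-60],0]
    - [255,[0,-53,-60],0]

```text
clock: 18.42
tool_pos: [0.3801, 0.2316, 0.1892]
tcp_rot: [[0.114, 0.993, 0.0], [0.993, -0.114, -0.0], [-0.0, 0.0, -1.0]]
contact_force: [-0.2, -0.4, 0.3]
gripper_width: 0.34
```

Run:
```python
from h import *
import cv2
o=bot.get_obs(); print(o['clock'],o['tool_pos'],o['contact_force'],o['gripper_width'])
im=bot.read_camera("wrist"); cv2.imwrite("pics/w10.png",im[:,:,::-1])
```

```text
18.425 [0.38010421 0.23163726 0.18921526] [-0.22556925 -0.40441361  0.27899948] 0.3397874482703939
```

View pics/w10.png

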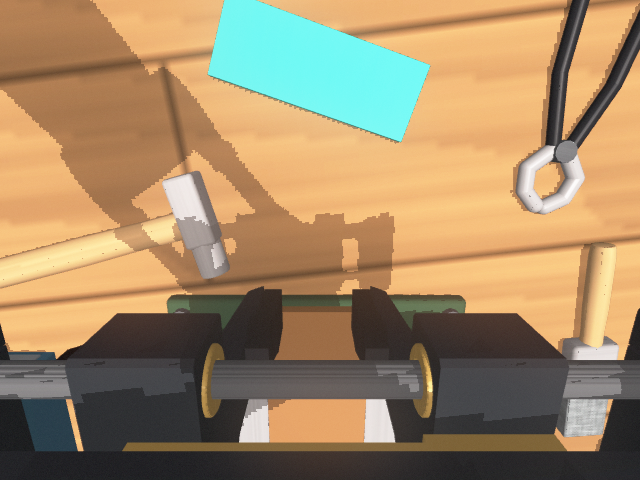

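Run:
```python
from h import *
o=bot.get_obs(); pose=(o['tcp_rot'],o['tool_pos'])
P=bp("wrist",[(285,307),(350,307),(271,420),(366,420)],.128,pose); print((P-o['tool_pos'])@o['tcp_rot'])
```

```text
[[-0.01772151  0.02067529  0.06113745]
 [ 0.01872286  0.02062059  0.06113081]
 [-0.02824393  0.09794325  0.06113271]
 [ 0.03068751  0.09781388  0.06112198]]
```

play_rows:
  increments:
    - [255,[0,-3,0],0]
    - [255,[0,-3,15],0]
    - [255,[0,-3,30],0]
    - [255,[0,-3,42],0]
    - [255,[0,-3,48],0]
    - [255,[0,-3,48],0]
    - [255,[0,3,48],0]
    - [255,[0,9,48],0]
    - [255,[0,13,48],0]
    - [255,[0,17,48],0]
    - [255,[0,21,48],0]
    - [255,[0,24,48],0]
    - [255,[0,24,48],0]

```text
clock: 20.1
tool_pos: [0.4037, 0.2289, 0.1412]
tcp_rot: [[0.114, 0.993, 0.0], [0.993, -0.114, -0.0], [0.0, 0.0, -1.0]]
contact_force: [0.2, 0.6, 0.4]
gripper_width: 0.005
```

Run:
```python
from h import *
import cv2
o=bot.get_obs(); print(o['clock'],o['tool_pos'],o['contact_force'],o['gripper_width'])
im=bot.read_camera("wrist"); cv2.imwrite("pics/w11.png",im[:,:,::-1])
```

```text
20.1 [0.40369931 0.22892763 0.14118295] [0.2175987  0.64148702 0.35194921] 0.0048185449827831735
```

View pics/w11.png

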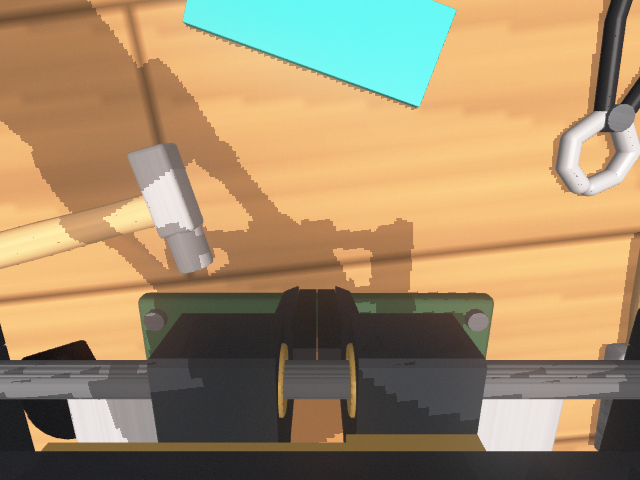

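play_rows:
  increments:
    - [255,[1,4,-1],0]
    - [255,[1,9,-1],0]
    - [255,[1,14,-1],0]
    - [255,[1,19,-1],0]
    - [255,[1,24,-1],0]
    - [255,[1,29,-1],0]
    - [255,[1,34,-1],0]
    - [255,[1,39,-1],0]
    - [255,[1,43,-1],0]
    - [255,[1,46,-1],0]
    - [255,[1,48,-1],0]
    - [255,[1,48,-1],0]

```text
clock: 21.65
tool_pos: [0.4514, 0.2245, 0.1422]
tcp_rot: [[0.114, 0.994, 0.0], [0.994, -0.114, -0.0], [0.0, 0.0, -1.0]]
contact_force: [0.5, 0.3, 0.5]
gripper_width: 0.003
```

Run:
```python
from h import *
import cv2
o=bot.get_obs(); print(o['clock'],o['tool_pos'],o['contact_force'],o['gripper_width'])
im=bot.read_camera("scene"); cv2.imwrite("pics/s12.png",cv2.resize(im[200:320,350:480,::-1],None,fx=5,fy=5,interpolation=cv2.INTER_CUBIC))
im=bot.read_camera("top"); cv2.imwrite("pics/t12.png",cv2.resize(im[155:285,160:300,::-1],None,fx=4.5,fy=4.5,interpolation=cv2.INTER_CUBIC))
```

```text
21.65 [0.45141812 0.224465   0.14220088] [0.45041573 0.25874827 0.51819662] 0.0033453378324904
```

View pics/s12.png

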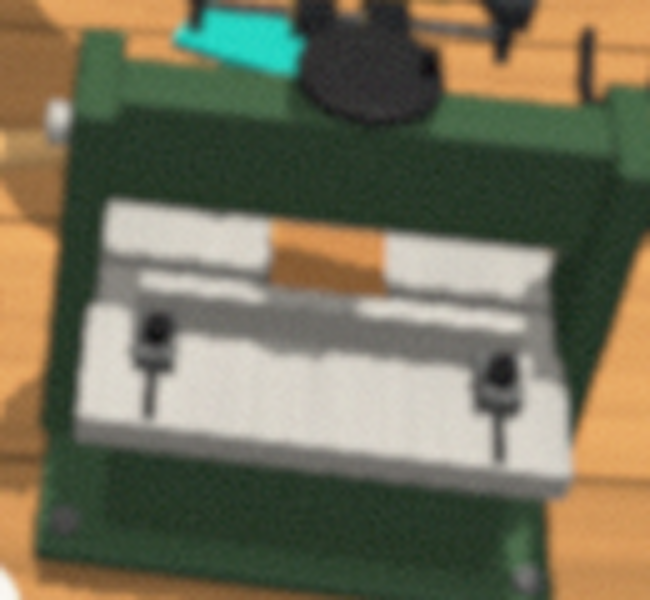

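View pics/t12.png

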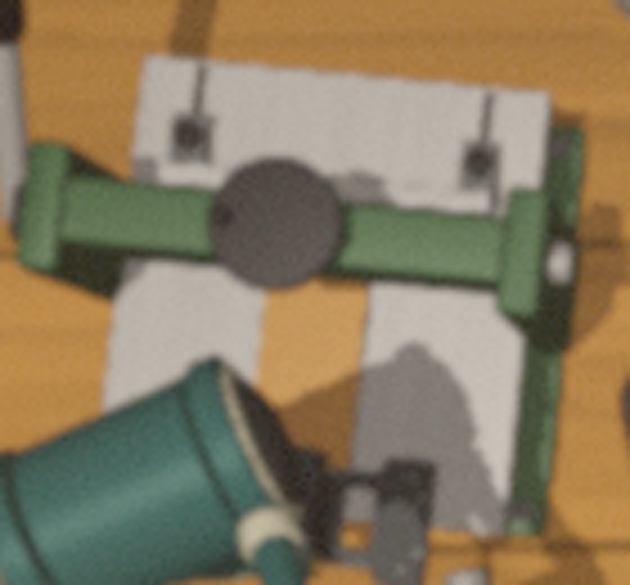

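play_rows:
  increments:
    - [255,[0,2,0],0]
    - [255,[0,5,0],0]
    - [255,[0,7,0],0]
    - [255,[0,8,0],0]
    - [255,[0,9,0],0]
    - [255,[0,9,0],0]

```text
clock: 22.5
tool_pos: [0.4603, 0.2234, 0.1422]
tcp_rot: [[0.114, 0.993, 0.0], [0.993, -0.114, 0.0], [0.0, 0.0, -1.0]]
contact_force: [0.2, -0.3, 0.3]
gripper_width: 0.005
```

play_rows:
  increments:
    - [255,[0,1,0],0]
    - [255,[0,2,0],0]
    - [255,[0,2,0],0]

```text
clock: 22.88
tool_pos: [0.4616, 0.2233, 0.1422]
tcp_rot: [[0.114, 0.993, -0.001], [0.993, -0.114, 0.0], [-0.0, -0.001, -1.0]]
contact_force: [-4.0, 1.3, 2.0]
gripper_width: 0.003
```

play_rows:
  increments:
    - [255,[0,0.7,0],0]
    - [255,[0,1.5,0],0]
    - [255,[0,1.5,0],0]

```text
clock: 23.25
tool_pos: [0.4618, 0.2233, 0.1421]
tcp_rot: [[0.114, 0.993, -0.004], [0.993, -0.114, 0.0], [-0.0, -0.004, -1.0]]
contact_force: [-8.3, 1.7, 5.2]
gripper_width: 0.006
```

play_rows:
  increments:
    - [255,[0,0.7,0],0]
    - [255,[0,0.7,0],0]
    - [255,[0,-2,0],0]
    - [255,[0,-8,0],0]
    - [255,[0,-15,0],0]
    - [255,[0,-20,-15],0]
    - [255,[0,-25,-40],0]
    - [255,[0,-25,-70],0]
    - [255,[0,-25,-100],0]
    - [255,[0,-25,-120],0]
    - [255,[0,-25,-120],0]
    - [255,[0,-25,-120],0]

```text
clock: 24.75
tool_pos: [0.4384, 0.2257, 0.2619]
tcp_rot: [[0.114, 0.994, -0.0], [0.994, -0.114, -0.0], [-0.0, -0.0, -1.0]]
contact_force: [0.1, -0.1, 0.0]
gripper_width: 0.004
```

Run:
```python
from h import *
import cv2
o=bot.get_obs(); print(o['clock'],o['tool_pos'],o['contact_force'],o['gripper_width'])
im=bot.read_camera("wrist"); cv2.imwrite("pics/w13.png",im[:,:,::-1])
im=bot.read_camera("scene"); cv2.imwrite("pics/s13.png",cv2.resize(im[200:320,350:480,::-1],None,fx=5,fy=5,interpolation=cv2.INTER_CUBIC))
for l in ["gauge_face","strip1_mid"]:print(l,[(x['score'],x['at']) for x in bot.spot_point(l,"scene")][:4])
im=bot.read_camera("top"); cv2.imwrite("pics/t13.png",cv2.resize(im[155:285,160:300,::-1],None,fx=4.5,fy=4.5,interpolation=cv2.INTER_CUBIC))
for l in ["gauge_face","strip1_mid"]:print(l,[(x['score'],x['at']) for x in bot.spot_point(l,"top")][:4])
```

```text
24.75 [0.43839457 0.22573856 0.26189679] [ 0.10074276 -0.14723168  0.04720371] 0.0039055981418683154
gauge_face [(0.58, [0.63, 0.1978, 0.1191])]
strip1_mid [(0.76, [0.2862, -0.2298, 0.0018]), (0.72, [0.2661, 0.2456, 0.0018]), (0.7, [0.5473, 0.2168, 0.1275]), (0.61, [0.2808, -0.486, 0.0028])]
gauge_face [(0.62, [0.3456, 0.4299, 0.0044]), (0.57, [0.6336, 0.203, 0.1189])]
strip1_mid [(0.87, [0.2643, 0.2431, 0.0007]), (0.71, [0.2803, -0.4865, 0.0028]), (0.65, [0.2868, -0.2292, 0.0035]), (0.64, [0.5513, 0.214, 0.126])]
```

View pics/w13.png

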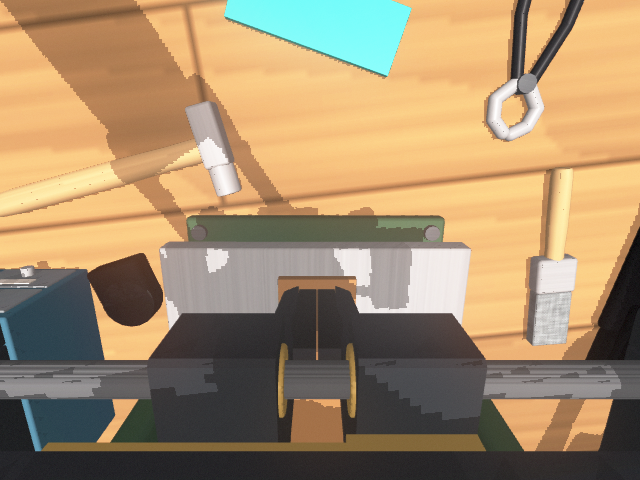

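View pics/s13.png

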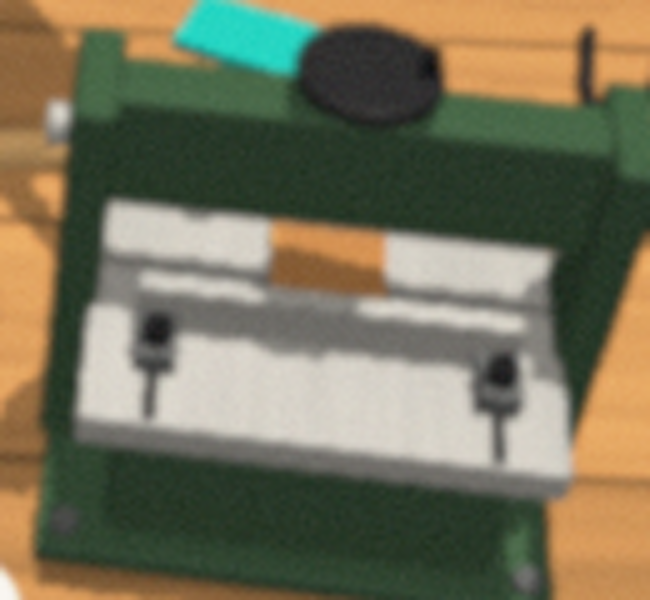

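View pics/t13.png

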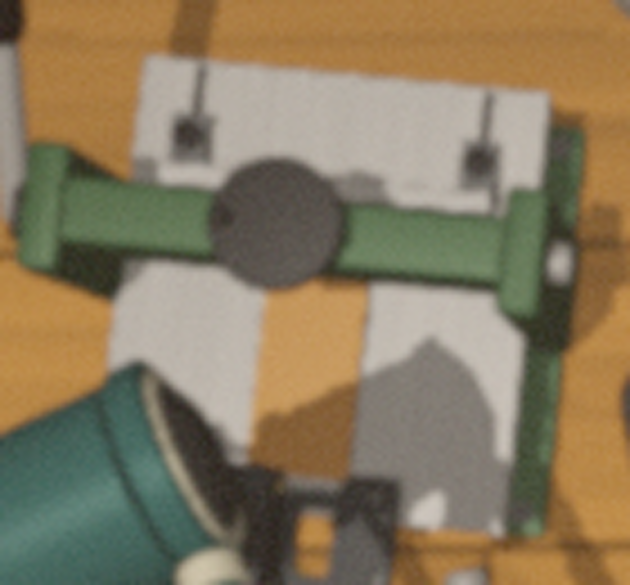

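Run:
```python
from h import *
o=bot.get_obs(); pose=(o['tcp_rot'],o['tool_pos'])
def g(P):
    c,s=np.cos(np.radians(-6.5)),np.sin(np.radians(-6.5)); d=P[:,:2]-[.549,.2115]
    return np.c_[d[:,0]*c+d[:,1]*s,-d[:,0]*s+d[:,1]*c]
print(g(bp("wrist",[(278,279),(355,279)],.128,pose)))
print(g(bp("wrist",[(180,248),(460,248)],.12,pose)))
print(g(bp("scene",[(350+275/5-.4,200+287/5-.4),(350+385/5-.4,200+297/5-.4)],.148)))
print(g(bp("scene",[(350+275/5-.4,200+287/5-.4),(350+385/5-.4,200+297/5-.4)],.128)))
```

```text
[[-0.07789374 -0.02781808]
 [-0.0779471   0.03054382]]
[[-0.09995559 -0.10269684]
 [-0.10010711  0.1105492 ]]
[[ 0.08150549 -0.02780461]
 [ 0.0794741   0.02712117]]
[[ 0.06101764 -0.02531774]
 [ 0.05893588  0.03097016]]
```

Run:
```python
from h import *
import cv2
im=bot.read_camera("top"); c=cv2.resize(im[170:275,315:440,::-1],None,fx=5.6,fy=5.6,interpolation=cv2.INTER_CUBIC);cv2.imwrite("pics/t14.png",c)
print(bot.get_obs()['clock'])
```

```text
25.15
```

View pics/t14.png

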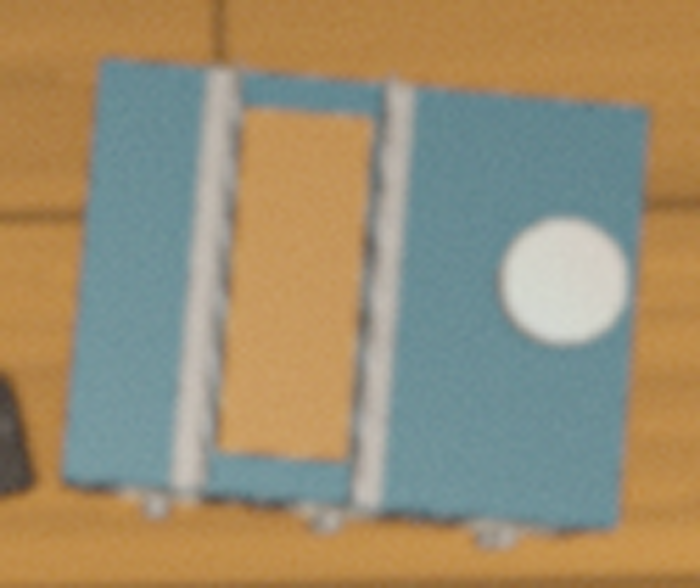

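The remaining strips are still in the tray, with the front end at crop y≈455–460 where it was before. The wax tin at (563,280) has not moved either. I'm handing the job in.

```bash
python3 -c "
from station import bot
print(bot.finish_job())"
```

```text
the job is handed in; nothing more can be done
None
```

The top strip is loaded in the guillotine, lying flat with its leading end against the back gauge. I handed the job in at about 25 s of the 72 s allowed.

**What I did:**
- I slid the strip forward with closed fingertips until about 50 mm overhung the cabinet's front edge.
- I pinched that end, lifted the strip level, and laid it on the bed between the uprights.
- I released it and pushed it back under the beam from its trailing end.

**Last checks:**
- **Contact with the gauge:** the strip stopped dead and the push force rose to about 8 N at the last reading. A final 0.7 mm nudge after that had no force reading of its own. The gauge slips at about 40 N, and it shows no shift in the pictures.
- **Flush fit:** the trailing end lies 78 mm in front of the guillotine's origin, so the leading end is 82 mm behind it. The gauge face measured about 80–82 mm in the scene picture, and the strip's end is parallel to the bed edge. The gauge hides the contact line from the scene camera, so this rests on the force and the measurements.
- **Network estimate:** it had put the gauge at about 84 mm, within its stated 4 mm error.
- **Everything else:** the other two strips and the wax tin look unmoved, and I saw no other object shift. The gripper was clear of everything at the end.

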